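# Unhook the core box and open it at its two-stage lever

### The job

The sand core in the bench core box has cured and vented, so open the box fully. With the fingertips, push the upright post of the hook on top of the box to the right until the hook is swung well clear of its stud; then push the upright black grip of the long lever in front of the box from left to right, on past its first notch (where the box is only part open), until it rests at the second stop and stays there. Only push: take neither the post nor the grip between the fingers, do not touch the core, which must be left standing on its plate, and leave the tools lying round the stand where they are.

Things in the scene. Friction and masses are not known exactly. Their poses are not given: they have to be found in the camera images.
- box_stand: Bolted-down stand with an upright core box of two black halves, together 125 mm wide, 147 mm deep, 30 to 172 mm above the table; grey base plate 10 mm thick. Origin: on the table under the core's axis, mid box; z up, x to the back (away from the robot), y to the left. The left half slides left on rods. The lever lies low in front (-x), the hook on top.
- hook (a joint): L-shaped hook latch on an upright pivot on the right half, rad, growing counter-clockwise from above. 0 = hooked (long arm points left over the joint and holds a stud on the left half), frees it from about 0.3, well clear from 0.6, at most 1.5. Starts at 0 to 0.05. Light friction, about 1 N at the post; stays where left. While hooked it blocks the lever.
- hook_post (a point): Centre of the upright steel post on the hook's short arm, 50 mm from the hook pivot: 11 mm thick, head 14 mm, standing 190 to 224 mm above the table (this point 204 mm). At hook 0 it lies straight ahead (-x of the stand) of the pivot, 30 mm in front of the box; it opens to the right (-y), then back. Free space below, down to 60 mm.
- hook_pivot (a point): Point on the upright axis of the hook, 204 mm above the table; in the stand's frame x = -53 mm, y = -18 mm.
- lever (a joint): Two-stage lever on an upright pivot, rad, growing counter-clockwise from above (grip goes left to right). 0 = box shut; first notch 0.45 (box 21 mm open); second stop 1.22, rigid. A sprung ball must be pushed over a lip with about 7 N at the grip to leave 0, again to leave the notch, and last at 1.07, after which it snaps on to the stop and stays. Left between 0.7 and 1.0 it just rests there.
- lever_grip (a point): Centre of the upright round black grip on the lever's end, 115 mm from the lever pivot: 25 mm thick, 25 to 90 mm above the table (this point 59 mm); bar and base below reach up to 25 mm. In the stand's frame it starts at x -234, y +50 mm, passes x -255, y -16 and ends at x -234, y -82.
- lever_pivot (a point): Point on the upright axis of the lever, 59 mm above the table; in the stand's frame x = -140 mm, y = -16 mm.
- sliding_half (a joint): Opening of the left half of the box, m: 0 = shut, 0.057 = fully open. Driven by the lever through a link; not to be pushed itself.
- sand_core: The cured core, light brown, 92 mm thick below, 60 mm at the neck, 148 mm tall, loose, standing in the box on a plate 30 mm above the table; its flat top shows in the top of the box, 178 mm above the table. Origin: centre of its underside; z is its axis. Fragile, not to be touched.
- mallet: Beech mallet, 189 x 77 x 48 mm, lying to the right of the stand. Bystander. Origin: centre of its underside (as for all bystanders).
- wood_wedge: Beech wedge, 90 x 30 x 24 mm, lying to the right of the lever. Bystander.
- small_core: Small sand core, 48 mm thick, 50 mm tall, standing to the left of the lever. Bystander.
- spoon_tool: Steel moulder's spoon, 180 x 21 x 8 mm, lying to the left of the stand. Bystander.
- scraper: Scraper with wooden handle, 188 x 54 x 24 mm, lying to the right on the table. Bystander.
- flat_brush: Flat brush, 229 x 61 x 18 mm, lying to the right on the table. Bystander.
- caliper: Caliper, 229 x 66 x 12 mm, lying to the right on the table. Bystander.

How it is judged:
By the outcome, as a careful person would: the job done as asked, in the order asked, and still so for the second after the job is handed in, with the robot touching nothing.
It also fails if it takes over 51 s, if anything falls off the work surface, if the arm or the gripper's body presses on something with over 40 N, if the wrist force passes 120 N, or if a joint passes its speed limit or range.

### The arm

A 7-joint arm with a two-finger parallel gripper is mounted at the origin on a cart in front of the work surface, level with it; the furniture and walls round the work are solid. World frame = base frame: x ahead of the robot, y to its left, z up, the work surface at z = 0. Lengths are in m, angles in rad, forces in N, time in s.
With the tool pointing down it reaches from about 0.425 to 0.875 m from the base axis. Payload 9.9 kg.
Tool frame: the origin (TCP) lies at the very end of the fingers, on their centre line; the grasp point (between the pads) lies 19 mm behind it; z points along the fingers, y is the direction in which the jaws open and shut (so a half turn about z gives the same grasp; the last joint's range is limited). The gripper opens to 85 mm and grips with 20 to 120 N. Pads are 22 mm wide; open, the fingers measure 114 mm over their backs; the gripper's body (76 mm by 85 mm) begins 54 mm behind the grasp point. The pads swing forward as they close: fully open they stand 13 mm farther back than shut.
Start: joints at [-1.245, 0.576, 0.025, 1.437, -0.015, 1.129, -0.057], TCP at [0.269, 0.619, 0.231] pointing down, gripper open.
Joint ranges: [-2.76, 2.76], [-0.34, 2.15], [-1.52, 1.57], [0.19, 2.46], [-1.09, 4.23], [0.17, 1.99], [-2.82, 2.82]. Speed limits (rad/s): [2.22, 2.22, 3.01, 3.01, 3.14, 3.14, 3.14].

### API

Orientations are given as a unit quaternion [x, y, z, w].
In Python, from station import sense, read_camera, calibration, job_done gives the robot as it stands.
- The arm moves only by the tool apply_moves, never from a script. Its argument "steps" is a list that holds one entry, the list of rows, each a list of 7 numbers: the shift along the tool's x, y, z in m, then the turn, a rotation vector about the tool's x, y, z in degrees, then the opening, from -1 (shut) to 1 (fully open). In form: [[[x, y, z, rx, ry, rz, jaw], ...]]. A call has 1 to 5 rows; each row shifts and turns the commanded pose from where the row before left it, along the tool's axes as they then stand; what a row does not reach is not made up. A row lasts 1/8 s, in which the tool goes at most 62.5 mm and 10.7 degrees, less where a joint would pass 70% of its speed; a pose out of reach is approached as far as the arm can. A call is refused whole if a number of a shift passes 0.0625 or a number of a turn 10.7, either way. A call with a gripper value outside its range is refused whole. The fingers move at their own pace and stop on an object; the grip force is fixed at half the most. Time passes only in rows, so rows that do not move let the fingers close. It gives the time, the measured TCP pose, the force and the opening at its end, in the units of the state.
- sense(): the state, without advancing time (a new reading comes with each control period).
- read_camera(name): name is "side" or "top" or "wrist"; returns (picture, depth): 420x560x3 uint8, red, green, blue; 420x560 float32, m along the optical axis (not along the pixel's ray), 0 where there is no reading.
- calibration(name): a dict with "camera_matrix" (3x3 intrinsics, pixels), "camera_from_world" (4x4, takes a point from world to camera coordinates). Camera axes: x right, y down, z forward; pixel columns grow to the right and rows downward; lengths in m; the calibration is good to about 2 mm. A picture is of the moment at which its call begins: read the wrist's pose just before it. calibration takes no time and is no camera call; for the wrist camera it gives the pose at the moment of the call.
- job_done(): hands the job in, once; it reports no verdict.
The state is a dict: "time_s": time; "joints": joint angles; "joint_vel": joint speeds; "joint_torque": joint torques, N m; "tcp_pos": TCP position; "eef_rot": TCP orientation; "force": force on the tool from outside, world axes, zero at the start; "moment": the same for the moment, N m; "grip_width": opening from 0.0 (shut) to 1.0 (fully open).
Only numpy, scipy, OpenCV 4.12 (cv2) and the standard library are available. Lean on these libraries where they do the work, as an engineer would, in place of code of your own. Each camera call takes 0.05 s, during which the arm holds its last target. There are 200 camera calls.

## Working session

There is one attempt and no reset: what is moved stays moved. The work goes in short steps, Python scripts to look and compute and a tool call to move; the robot and the scene stay as the last step left them, time stands still between calls to the robot, and variables do not carry over. Pictures are saved under pics/ and viewed, about 8 in all and at most 12, crops included, and the job is handed in when it is done.

Besides the shell and the picture viewer there is one more tool, called after "Call:" in YAML: its name, and indented under it one key for each argument. apply_moves: Moves the arm, as the interface text tells. Its arguments: {"type":"object","properties":{"steps":{"type":"array","items":{"type":"array","items":{"type":"array","items":{"type":"number"}}}}},"required":["steps"]}

```bash
mkdir -p pics; ls; python3 - <<'E'
from station import *
import cv2,numpy as np
s=sense();print(s)
for n in("top","side"):
    p,d=read_camera(n);c=calibration(n);np.savez("pics/%s0.npz"%n,p=p,d=d,K=c["camera_matrix"],T=c["camera_from_world"])
    cv2.imwrite("pics/%s0.png"%n,p[:,:,::-1]);print(n,c)
E
```

```text
pics
{'time_s': 0.0, 'joints': array([-1.2448206 ,  0.57654918,  0.02480236,  1.43791795, -0.01501833,
        1.1289883 , -0.05649296]), 'joint_vel': array([1.65262232e-04, 4.36339885e-04, 1.44563493e-03, 4.18194646e-04,
       7.71135172e-05, 1.03788127e-03, 9.72177670e-04]), 'joint_torque': array([ 1.01286241e-03, -7.65772176e+01,  2.25049071e+00, -2.85975337e+01,
        1.52211555e-02,  1.28873342e-02, -4.37029357e-06]), 'tcp_pos': array([0.26870785, 0.61871264, 0.23042672]), 'eef_rot': array([ 2.03423935e-01,  9.79090393e-01, -8.26793873e-04, -1.46694948e-04]), 'force': array([-0.1904021 ,  0.4900629 , -0.05994015]), 'moment': array([ 0.00017968,  0.0154304 , -0.01757959]), 'grip_width': 1.0038378204762188}
top {'camera_matrix': array([[478.60560643,   0.        , 284.17843995],
       [  0.        , 478.60560643, 210.94355496],
       [  0.        ,   0.        ,   1.        ]]), 'camera_from_world': array([[ 4.04927544e-03, -9.99991401e-01, -8.94854705e-04,
        -6.04885654e-02],
       [-9.97368858e-01, -3.97388145e-03, -7.23848637e-02,
         5.93133589e-01],
       [ 7.23806852e-02,  1.18560647e-03, -9.97376374e-01,
         1.55599603e+00],
       [ 0.00000000e+00,  0.00000000e+00,  0.00000000e+00,
         1.00000000e+00]])}
side {'camera_matrix': array([[403.35529014,   0.        , 274.65954748],
       [  0.        , 403.35529014, 213.62185232],
       [  0.        ,   0.        ,   1.        ]]), 'camera_from_world': array([[-0.99419028, -0.10756817, -0.00384383,  0.56107957],
       [-0.06952406,  0.66901336, -0.73999157,  0.17194517],
       [ 0.08217112, -0.73542519, -0.67260516,  1.17784773],
       [ 0.        ,  0.        ,  0.        ,  1.        ]])}
```

View pics/top0.png

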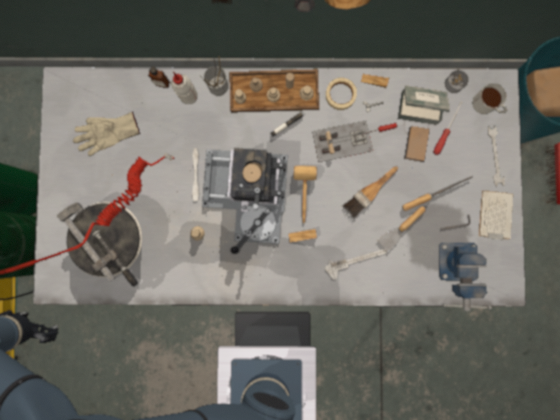

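View pics/side0.png

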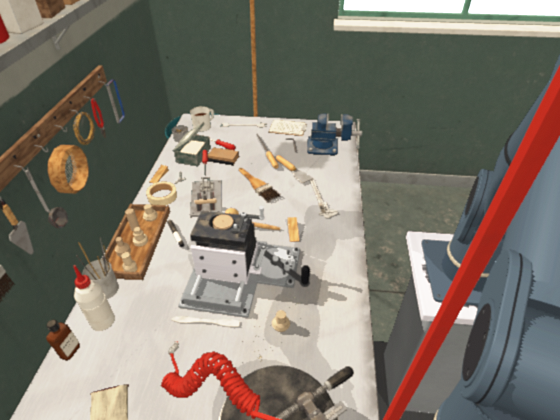

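The top view shows the core top at about (252,172) and the grip at about (237,247), with the wedge at (303,236), the mallet at (305,195) and the small core at (198,232). In the side view the core is at about (224,221) and the grip at about (305,275). Next I'll zoom in and turn these into positions.

```bash
cat > h.py <<'E'
import numpy as np,cv2
def ray(K,T,u,v,z):
    R,t=T[:3,:3],T[:3,3];o=-R.T@t;d=R.T@np.linalg.solve(K,[u,v,1.]);return o+d*(z-o[2])/d[2]
def cloud(K,T,d):
    v,u=np.indices(d.shape);c=np.stack([(u-K[0,2])/K[0,0]*d,(v-K[1,2])/K[1,1]*d,d],-1)
    return (c-T[:3,3])@T[:3,:3]
def proj(K,T,p):
    c=T[:3,:3]@p+T[:3,3];return (K@c/c[2])[:2]
E
python3 - <<'E'
from h import *
f=np.load("pics/top0.npz");p,d,K,T=f["p"],f["d"],f["K"],f["T"]
P=cloud(K,T,d)
g=P[...,2]
v,u=np.indices(d.shape);roi=(u>195)&(u<325)&(v>140)&(v<260)
hsv=cv2.cvtColor(p,cv2.COLOR_RGB2HSV)
m=roi&(g>.170)&(g<.186)&(hsv[...,1]>60)&(hsv[...,2]>110)
print("core",m.sum(),np.median(P[m],0),[u[m].min(),u[m].max(),v[m].min(),v[m].max()])
c=ray(K,T,(u[m].min()+u[m].max())/2,(v[m].min()+v[m].max())/2,.178);print(c)
m=roi&(g>.075)&(g<.1)&(v>225)&(u<262);print("grip",m.sum(),P[m].mean(0),u[m].mean(),v[m].mean())
m=roi&(g>.188)&(g<.235);print("hook",m.sum(),P[m][:60:2].round(3).tolist())
m=roi&(g>.155)&(g<.176)
r=cv2.minAreaRect(np.ascontiguousarray(P[m][:,:2]).astype(np.float32));print("box",r)
cv2.imwrite("pics/topc.png",cv2.resize(p[140:265,190:330,::-1],None,fx=5.6,fy=4.8*1.0,interpolation=cv2.INTER_CUBIC)[:600])
E
```

```text
core 269 [0.69690685 0.03872623 0.17859665] [np.int64(242), np.int64(261), np.int64(164), np.int64(181)]
[0.69670241 0.03973927 0.178     ]
grip 43 [0.46727165 0.09911526 0.08717162] 233.93023255813952 249.27906976744185
hook 162 [[0.662, 0.084, 0.198], [0.661, 0.084, 0.189], [0.66, 0.075, 0.193], [0.66, 0.069, 0.193], [0.657, 0.078, 0.195], [0.656, 0.072, 0.2], [0.657, 0.066, 0.198], [0.654, 0.081, 0.194], [0.654, 0.075, 0.191], [0.655, 0.067, 0.188], [0.651, 0.081, 0.195], [0.652, 0.073, 0.189], [0.652, 0.025, 0.19], [0.651, 0.016, 0.195], [0.648, 0.078, 0.197], [0.648, 0.072, 0.192], [0.648, 0.066, 0.193], [0.648, 0.057, 0.192], [0.649, 0.049, 0.188], [0.648, 0.037, 0.195], [0.648, 0.028, 0.192], [0.648, 0.022, 0.194], [0.648, 0.016, 0.194], [0.645, 0.084, 0.191], [0.645, 0.078, 0.191], [0.645, 0.072, 0.193], [0.645, 0.063, 0.195], [0.646, 0.058, 0.19], [0.645, 0.052, 0.193], [0.646, 0.043, 0.19]]
box ((0.6992573142051697, 0.049723830074071884), (0.10032053291797638, 0.14860299229621887), 86.46199798583984)
```

View pics/topc.png

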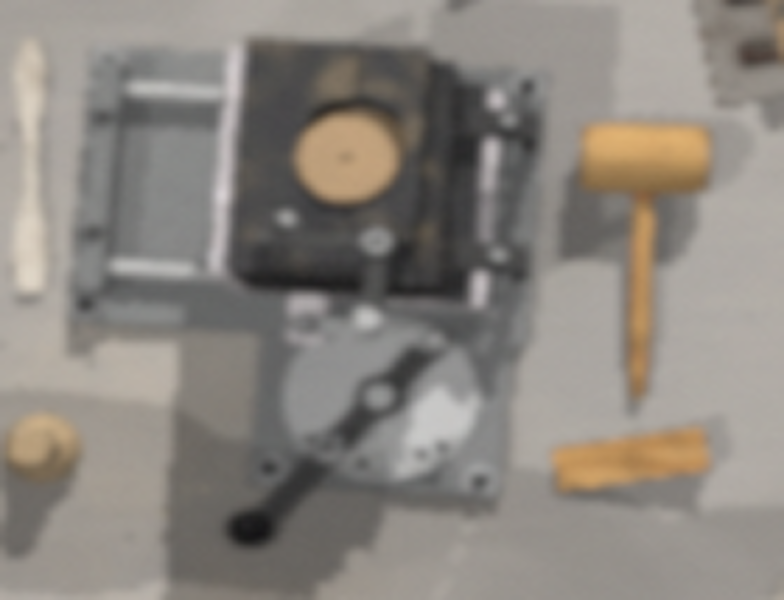

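The crop, at 5.6 x 4.8, shows the hook pivot at (376,240), the post head at (367,318), the lever pivot at (379,396) and the grip top at (250,526). The wedge's left end is at (555,470). The hook is closed and the lever is at 0.

```bash
python3 - <<'E'
from h import *
f=np.load("pics/top0.npz");K,T=f["K"],f["T"]
q=lambda x,y,z:ray(K,T,190+(x+.5)/5.6-.5,140+(y+.5)/4.8-.5,z)[:2]
M=np.array([q(348,157,.178),q(376,240,.208),q(367,318,.224),q(379,396,.06),q(250,526,.09)])
S=np.array([[0,0],[-.053,-.018],[-.103,-.018],[-.140,-.016],[-.234,.050]])
print(M.round(4))
a=M-M.mean(0);b=S-S.mean(0);U,_,V=np.linalg.svd(b.T@a);R=(V.T@np.diag([1,np.linalg.det(V.T@U.T)])@U.T)
t=M.mean(0)-R@S.mean(0);print("origin",t,"yaw",np.degrees(np.arctan2(R[1,0],R[0,0])));print("res mm",((S@R.T+t-M)*1e3).round(1))
for n,s in dict(post=(-.103,-.018),grip0=(-.234,.05),gripm=(-.255,-.016),grip1=(-.234,-.082),lp=(-.14,-.016),hp=(-.053,-.018)).items(): print(n,(R@s+t).round(4))
print("wedge",q(555,452,.024),q(555,490,.024),q(708,432,.024),"mallet end",q(632,405,.02),"score",q(42,445,.05))
for n,s in dict(post=(-.103,-.018,.224),grip0=(-.234,.05,.09)).items():
  g=np.load("pics/side0.npz");w=R@s[:2]+t;print(n,"side px",proj(g["K"],g["T"],np.r_[w,s[2]]))
E
```

```text
[[0.6973 0.0391]
 [0.6419 0.0219]
 [0.593  0.0252]
 [0.5543 0.0281]
 [0.4676 0.0979]]
origin [0.69671996 0.03803678] yaw -2.5921502951674444
res mm [[-0.5 -1. ]
 [ 1.1  0.5]
 [ 0.  -0.5]
 [ 1.8  0.3]
 [-2.4  0.7]]
post [0.593  0.0247]
grip0 [0.4652 0.0986]
gripm [0.4413 0.0336]
grip1 [ 0.4593 -0.0333]
lp [0.5561 0.0284]
hp [0.643  0.0225]
wedge [ 0.51819387 -0.07322809] [ 0.49228559 -0.0733153 ] [ 0.53221504 -0.16282701] mallet end [ 0.55068681 -0.11842336] score [0.52105918 0.22255069]
post side px [262.45449487 206.56411441]
grip0 side px [307.28877336 265.36864679]
```

The fit is good, with residuals up to 2.4 mm and a yaw of -2.6°. I'll raise the arm, align the tool with the stand and shut the fingers, and also check the obstacle heights on the way.

Call:
apply_moves:
  steps:
    - [[0,0,-0.04,0,0,-10.5,-1],[0,0,-0.04,0,0,-10.5,-1],[0,0,0,0,0,0,-1],[0,0,0,0,0,0,-1]]

```text
time_s: 0.6
tcp_pos: [0.2688, 0.6187, 0.3105]
eef_rot: [0.022, 1.0, -0.001, -0.0]
force: [-0.2, -0.3, -0.5]
grip_width: 0.143
```

```bash
cat >> h.py <<'E'
R2=np.array([[.99898,.0452],[-.0452,.99898]]);O=np.array([.6967,.0380])
def stand(p): return np.r_[R2.T@(np.asarray(p)[:2]-O),p[2]].round(4)
E
python3 - <<'E'
from h import *
from station import sense
f=np.load("pics/top0.npz");P=cloud(f["K"],f["T"],f["d"])
Q=(P[...,:2]-O)@R2
for y in np.arange(.05,.6,.06):
  m=(abs(Q[...,1]-y)<.03)&(f["d"]>0)
  print(round(y,2),[ (round(x,2),round(float(P[m&(abs(Q[...,0]-x)<.04)][:,2].max(initial=-1)),2)) for x in np.arange(-.45,-.0,.08)])
s=sense();print(s["time_s"],stand(s["tcp_pos"]),s["eef_rot"],s["grip_width"])
E
```

```text
0.05 [(np.float64(-0.45), 0.01), (np.float64(-0.37), 0.01), (np.float64(-0.29), 0.01), (np.float64(-0.21), 0.1), (np.float64(-0.13), 0.05), (np.float64(-0.05), 0.2)]
0.11 [(np.float64(-0.45), 0.01), (np.float64(-0.37), 0.01), (np.float64(-0.29), 0.01), (np.float64(-0.21), 0.02), (np.float64(-0.13), 0.02), (np.float64(-0.05), 0.03)]
0.17 [(np.float64(-0.45), 0.01), (np.float64(-0.37), 0.01), (np.float64(-0.29), 0.01), (np.float64(-0.21), 0.06), (np.float64(-0.13), 0.03), (np.float64(-0.05), 0.05)]
0.23 [(np.float64(-0.45), 0.01), (np.float64(-0.37), 0.01), (np.float64(-0.29), 0.01), (np.float64(-0.21), 0.03), (np.float64(-0.13), 0.02), (np.float64(-0.05), 0.01)]
0.29 [(np.float64(-0.45), 0.71), (np.float64(-0.37), 0.01), (np.float64(-0.29), 0.01), (np.float64(-0.21), 0.01), (np.float64(-0.13), 0.01), (np.float64(-0.05), 0.01)]
0.35 [(np.float64(-0.45), 0.75), (np.float64(-0.37), 0.14), (np.float64(-0.29), 0.14), (np.float64(-0.21), 0.12), (np.float64(-0.13), 0.16), (np.float64(-0.05), 0.16)]
0.41 [(np.float64(-0.45), 0.73), (np.float64(-0.37), 0.13), (np.float64(-0.29), 0.14), (np.float64(-0.21), 0.16), (np.float64(-0.13), 0.16), (np.float64(-0.05), 0.16)]
0.47 [(np.float64(-0.45), 0.64), (np.float64(-0.37), 0.11), (np.float64(-0.29), 0.14), (np.float64(-0.21), 0.2), (np.float64(-0.13), 0.16), (np.float64(-0.05), 0.01)]
0.53 [(np.float64(-0.45), 0.51), (np.float64(-0.37), 0.01), (np.float64(-0.29), 0.26), (np.float64(-0.21), 0.22), (np.float64(-0.13), 0.14), (np.float64(-0.05), 0.01)]
0.59 [(np.float64(-0.45), 0.44), (np.float64(-0.37), 0.01), (np.float64(-0.29), 0.33), (np.float64(-0.21), 0.13), (np.float64(-0.13), 0.14), (np.float64(-0.05), 0.01)]
0.6 [-0.4537  0.5608  0.3105] [ 2.23705028e-02  9.99749553e-01 -5.74725302e-04 -2.48569184e-04] 0.1429746418711855
```

Call:
apply_moves:
  steps:
    - [[-0.013,-0.058,0,0,0,0,-1],[-0.013,-0.058,0,0,0,0,-1],[-0.013,-0.058,0,0,0,0,-1],[-0.013,-0.058,0,0,0,0,-1],[-0.049,-0.05,0,0,0,0,-1]]

```text
time_s: 1.23
tcp_pos: [0.351, 0.3364, 0.3105]
eef_rot: [0.021, 1.0, -0.001, -0.001]
force: [1.6, 0.1, 0.6]
grip_width: 0.002
```

Call:
apply_moves:
  steps:
    - [[-0.049,-0.05,0,0,0,0,-1],[-0.049,-0.05,0,0,0,0,-1],[-0.049,-0.05,0,0,0,0,-1],[-0.049,-0.05,0,0,0,0,-1],[-0.049,-0.05,0,0,0,0,-1]]

```text
time_s: 1.85
tcp_pos: [0.562, 0.1045, 0.31]
eef_rot: [0.022, 1.0, -0.0, -0.001]
force: [0.8, 0.8, 0.3]
grip_width: 0.005
```

```bash
python3 - <<'E'
from h import *
from station import *
s=sense();print(s["time_s"],stand(s["tcp_pos"]),s["eef_rot"],s["grip_width"],s["joints"])
p,d=read_camera("wrist");c=calibration("wrist")
K,T=c["camera_matrix"],c["camera_from_world"]
for n,q in dict(post=(.593,.0247,.224),tcp=s["tcp_pos"]).items(): print(n,proj(K,T,np.array(q)))
cv2.imwrite("pics/w1.png",p[:,:,::-1])
E
```

```text
1.85 [-0.1376  0.0603  0.31  ] [ 2.21279444e-02  9.99754571e-01 -2.82229084e-04 -1.03500740e-03] 0.004643325073563936 [-0.36304352  0.36332589  0.14222974  1.59396922 -0.05425015  1.19031212
  1.31682333]
post [167.44508605 256.63920343]
tcp [290.09525344 260.96824807]
```

View pics/w1.png

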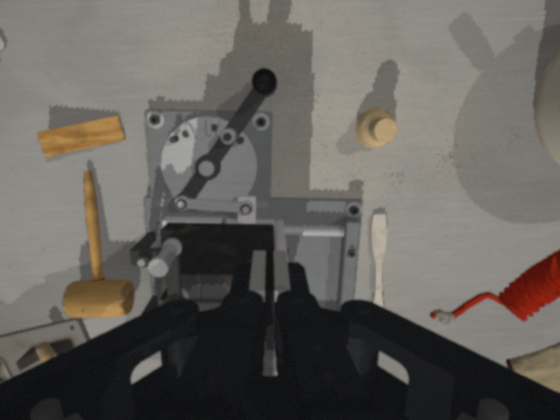

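In the wrist view the post head is at (160,267), 10 px from the prediction of (167,257), while the arm was still settling. The lever, the wedge at (80,137) and the small core at (377,128) are where I expected. Next I'll settle, then lower to the post's height.

Call:
apply_moves:
  steps:
    - [[0,0,0,0,0,0,-1],[0,0,0.055,0,0,0,-1],[0,0,0.055,0,0,0,-1],[0,0,0,0,0,0,-1],[0,0,0,0,0,0,-1]]

```text
time_s: 2.52
tcp_pos: [0.5619, 0.107, 0.2028]
eef_rot: [0.021, 1.0, 0.0, 0.001]
force: [0.4, 0.7, 0.5]
grip_width: 0.001
```

```bash
python3 - <<'E'
from h import *
from station import *
s=sense();print(s["time_s"],stand(s["tcp_pos"]),s["eef_rot"],s["force"])
p,d=read_camera("wrist");c=calibration("wrist")
K,T=c["camera_matrix"],c["camera_from_world"]
for n,q in dict(post=(.593,.0247,.224),tcp=s["tcp_pos"]).items(): print(n,proj(K,T,np.array(q)))
cv2.imwrite("pics/w2.png",p[:,:,::-1])
E
```

```text
2.525 [-0.1378  0.0628  0.2028] [2.13122284e-02 9.99772713e-01 2.23329232e-04 5.11681016e-04] [0.44433162 0.71463901 0.50962128]
post [ 65.62999037 372.91013032]
tcp [269.726421   269.70607935]
```

View pics/w2.png

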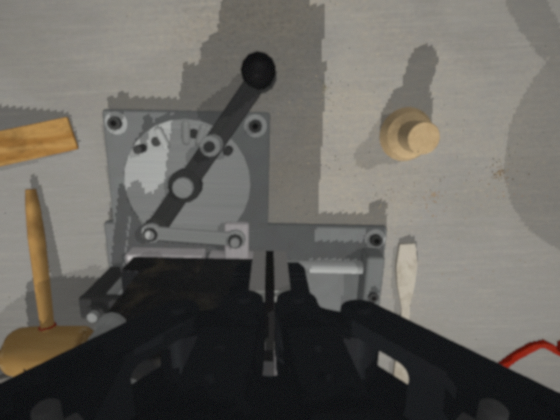

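```bash
python3 - <<'E'
from h import *
from station import *
p,d=read_camera("wrist");c=calibration("wrist");K,T=c["camera_matrix"],c["camera_from_world"]
P=cloud(K,T,d);R,t=T[:3,:3],T[:3,3];print("cam",stand(-R.T@t))
m=(P[...,2]>.195)&(P[...,2]<.235)&(np.hypot(P[...,0]-.593,P[...,1]-.025)<.05)
v,u=np.nonzero(m);print(len(v))
for i in range(0,len(v),max(1,len(v)//25)): print(u[i],v[i],stand(P[v[i],u[i]]),p[v[i],u[i]])
for a,b in((105,330),(95,318),(112,318),(66,350)): print(a,b,stand(P[b,a]),p[b,a])
E
```

```text
cam [-0.2055  0.0624  0.3461]
142
105 325 [-0.1055 -0.0146  0.1954] [83 83 82]
107 326 [-0.1053 -0.0134  0.196 ] [81 81 80]
102 327 [-0.1052 -0.0156  0.1965] [81 81 81]
107 327 [-0.1046 -0.0137  0.1957] [83 83 82]
99 328 [-0.105  -0.0167  0.1971] [81 81 81]
104 328 [-0.1054 -0.0141  0.1976] [82 83 82]
109 328 [-0.104  -0.0128  0.1956] [76 78 76]
98 329 [-0.1045 -0.0172  0.1971] [81 83 82]
103 329 [-0.1045 -0.0149  0.1972] [83 83 82]
108 329 [-0.1043 -0.0127  0.1968] [72 74 73]
96 330 [-0.1045 -0.0178  0.198 ] [81 82 81]
101 330 [-0.1055 -0.0147  0.1994] [82 83 83]
106 330 [-0.1041 -0.0135  0.1973] [73 74 73]
96 331 [-0.1045 -0.0174  0.1987] [81 81 79]
101 331 [-0.1043 -0.0153  0.1984] [80 82 81]
106 331 [-0.1038 -0.0134  0.1976] [58 59 59]
97 332 [-0.1047 -0.0165  0.1997] [80 82 80]
102 332 [-0.1044 -0.0144  0.1994] [71 71 71]
94 333 [-0.1049 -0.0173  0.2009] [79 80 79]
99 333 [-0.1057 -0.0145  0.2019] [77 78 76]
92 334 [-0.1034 -0.0192  0.1994] [80 79 76]
97 334 [-0.1048 -0.0157  0.2015] [75 76 74]
92 335 [-0.1035 -0.0187  0.2003] [80 82 79]
97 335 [-0.1052 -0.0151  0.2027] [62 64 62]
93 336 [-0.1052 -0.0165  0.2035] [73 74 72]
90 337 [-0.1043 -0.0182  0.203 ] [76 76 74]
88 338 [-0.1027 -0.0201  0.2015] [74 71 66]
87 339 [-0.1031 -0.0199  0.2027] [71 67 60]
88 340 [-0.1046 -0.0179  0.2056] [49 50 48]
105 330 [-0.1042 -0.0139  0.1975] [77 78 77]
95 318 [-0.0414 -0.0761  0.0893] [134 136 134]
112 318 [-0.2055  0.0624  0.3461] [87 89 88]
66 350 [ 0.0225 -0.1327  0.0442] [82 65 42]
```

The wrist depth confirms the post: its surface is at stand (-0.105, -0.015), z 0.195 to 0.206. In w2 the visible post is at (100,330), partly hidden by the gripper. I'll come alongside its left face.

Call:
apply_moves:
  steps:
    - [[-0.02,-0.015,0.004,0,0,0,-1],[-0.016,-0.015,0,0,0,0,-1],[0,-0.01,0,0,0,0,-1],[0,-0.01,0,0,0,0,-1],[0,-0.01,0,0,0,0,-1]]

```text
time_s: 3.25
tcp_pos: [0.5943, 0.0443, 0.1973]
eef_rot: [0.022, 1.0, 0.0, -0.0]
force: [-2.3, 1.9, -0.0]
grip_width: 0.001
```

```bash
cat > s.py <<'E'
from h import *
from station import sense
s=sense();print(s["time_s"],stand(s["tcp_pos"]),s["eef_rot"],s["force"].round(1))
E
python3 s.py
```

```text
3.25 [-0.1025  0.0016  0.1973] [ 2.16148811e-02  9.99766300e-01  2.28178065e-04 -2.99831981e-04] [-2.3  1.9 -0. ]
```

Call:
apply_moves:
  steps:
    - [[0,-0.009,0,0,0,0,-1],[-0.002,-0.009,0,0,0,0,-1],[-0.003,-0.009,0,0,0,0,-1],[-0.004,-0.008,0,0,0,0,-1],[-0.005,-0.008,0,0,0,0,-1]]

```text
time_s: 3.88
tcp_pos: [0.6075, 0.001, 0.1974]
eef_rot: [0.021, 1.0, 0.0, 0.0]
force: [0.5, 2.7, 0.5]
grip_width: -0.0
```

```bash
python3 s.py; python3 - <<'E'
from h import *
from station import *
p,d=read_camera("top");c=calibration("top");P=cloud(c["camera_matrix"],c["camera_from_world"],d)
cv2.imwrite("pics/top1.png",cv2.resize(p[140:265,190:330,::-1],None,fx=5.6,fy=4.8,interpolation=cv2.INTER_CUBIC))
E
```

```text
3.875 [-0.0875 -0.041   0.1974] [2.13791359e-02 9.99771414e-01 1.73040051e-04 1.46921919e-04] [0.5 2.7 0.5]
```

Call:
apply_moves:
  steps:
    - [[0,0.006,0,0,0,0,-1],[0,0,-0.03,0,0,0,-1],[0,0,-0.04,0,0,0,-1],[0.04,0.04,0,0,0,0,-1],[0.04,0.04,0,0,0,0,-1]]

```text
time_s: 4.55
tcp_pos: [0.5299, 0.0915, 0.2676]
eef_rot: [0.022, 1.0, 0.0, 0.0]
force: [-0.3, 0.5, 0.7]
grip_width: 0.004
```

Call:
apply_moves:
  steps:
    - [[0.04,0.03,0,0,0,0,-1],[0.025,0.025,0,0,0,0,-1],[0,0,0,0,0,0,-1]]

```text
time_s: 4.92
tcp_pos: [0.4663, 0.1507, 0.2676]
eef_rot: [0.019, 1.0, 0.0, -0.0]
force: [0.5, -0.1, -0.6]
grip_width: 0.002
```

```bash
python3 s.py; python3 - <<'E'
from h import *
from station import *
p,d=read_camera("top");c=calibration("top")
a=cv2.resize(p[140:265,190:330,::-1],None,fx=4,fy=4,interpolation=cv2.INTER_CUBIC)
p,d=read_camera("wrist");c=calibration("wrist");K,T=c["camera_matrix"],c["camera_from_world"];P=cloud(K,T,d)
print("grip px",proj(K,T,np.array([.4652,.0986,.09])))
m=(P[...,2]>.08)&(P[...,2]<.1)&(np.hypot(P[...,0]-.4652,P[...,1]-.0986)<.04);print("grip",m.sum(),stand(P[m].mean(0)) if m.any() else 0)
m=(P[...,2]>.205)&(P[...,2]<.23)&(np.hypot(P[...,0]-.6,P[...,1])<.08);print("post",m.sum(),stand(P[m].mean(0)) if m.any() else 0)
b=cv2.resize(p[:,:,::-1],None,fx=.4,fy=.4)
o=np.zeros((500,784,3),np.uint8);o[:,:560]=a;o[:168,560:]=b
cv2.imwrite("pics/c2.png",o)
E
```

```text
4.925 [-0.2352  0.1021  0.2676] [ 1.91813321e-02  9.99815944e-01  3.39056201e-04 -1.98961199e-04] [ 0.5 -0.1 -0.6]
grip px [214.0491485  183.39193338]
grip 453 [-0.2302  0.0544  0.0873]
post 0 0
```

View pics/c2.png

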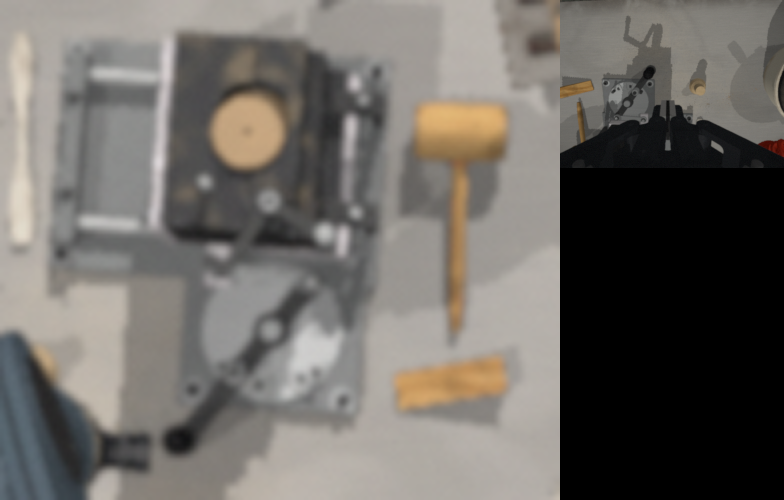

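The hook is clear. With the pivot at (268,200) and the post at (325,233), it reads about 1.05 rad. The wrist depth puts the grip at (-0.230, 0.054), so I'll descend to its left.

Call:
apply_moves:
  steps:
    - [[0,0,0.055,0,0,0,-1],[0,0,0.055,0,0,0,-1],[0,0,0.055,0,0,0,-1],[0,0,0.05,0,0,0,-1],[0,0,0.01,0,0,0,-1]]

```text
time_s: 5.65
tcp_pos: [0.4673, 0.1465, 0.0398]
eef_rot: [0.022, 1.0, -0.001, -0.002]
force: [-0.2, 0.1, 0.3]
grip_width: 0.001
```

Call:
apply_moves:
  steps:
    - [[0,-0.012,0,0,0,0,-1],[0,-0.01,0,0,0,0,-1],[0,0,0,0,0,0,-1]]

```text
time_s: 6.02
tcp_pos: [0.4676, 0.1267, 0.0449]
eef_rot: [0.022, 1.0, 0.001, 0.001]
force: [-4.5, 3.9, 7.9]
grip_width: -0.001
```

```bash
python3 s.py
```

```text
6.025 [-0.2328  0.0782  0.0449] [2.15523474e-02 9.99766738e-01 1.07495497e-03 9.00388302e-04] [-4.5  3.9  7.9]
```

Call:
apply_moves:
  steps:
    - [[0,0,0,0,0,0,-1],[0,0,0,0,0,0,-1]]

```text
time_s: 6.28
tcp_pos: [0.4679, 0.1261, 0.0449]
eef_rot: [0.022, 1.0, 0.001, 0.001]
force: [-4.4, 3.6, 7.2]
grip_width: 0.003
```

```bash
python3 s.py
```

```text
6.275 [-0.2326  0.0777  0.0449] [2.18426253e-02 9.99760580e-01 6.97463282e-04 1.09327739e-03] [-4.4  3.6  7.2]
```

There is a steady contact force with an upward part, so I'll look before pushing.

```bash
python3 - <<'E'
from h import *
from station import *
p,d=read_camera("side");c=calibration("side");K,T=c["camera_matrix"],c["camera_from_world"]
u,v=proj(K,T,np.array([.466,.11,.06])).astype(int);print(u,v)
a=cv2.resize(p[v-60:v+60,u-70:u+70,::-1],None,fx=5,fy=5,interpolation=cv2.INTER_CUBIC)
cv2.imwrite("pics/s2.png",a)
E
```

```text
306 275
```

View pics/s2.png

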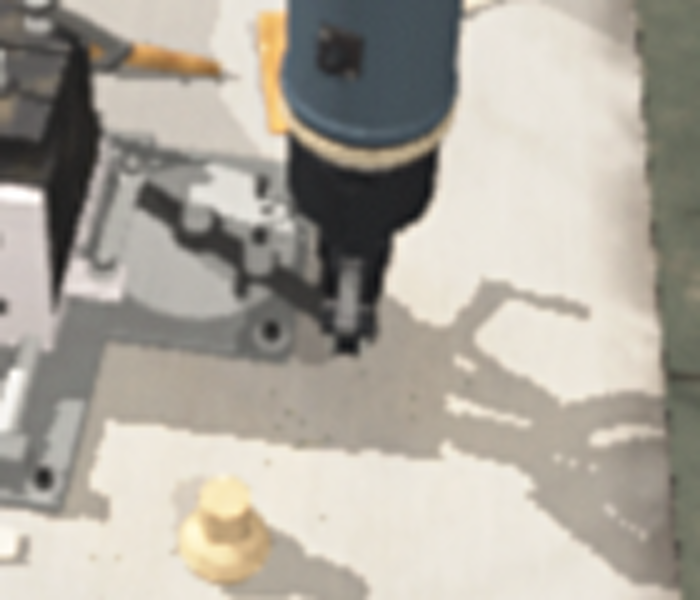

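The side view shows the fingertips just left of the grip at (345,310). The upward force probably comes from the flaring knuckles riding on the grip's top edge. I'll back off, raise by 20 mm so that only the tips touch, and approach again.

Call:
apply_moves:
  steps:
    - [[0,0.012,0,0,0,0,-1],[0,0,-0.02,0,0,0,-1],[0,-0.006,0,0,0,0,-1],[0,-0.006,0,0,0,0,-1],[0,0,0,0,0,0,-1]]

```text
time_s: 6.95
tcp_pos: [0.4671, 0.1253, 0.0621]
eef_rot: [0.022, 1.0, -0.0, -0.0]
force: [-0.3, -0.0, 0.0]
grip_width: -0.001
```

```bash
python3 s.py
```

```text
6.95 [-0.2333  0.0768  0.0621] [ 2.23165182e-02  9.99750905e-01 -2.48696760e-04 -1.95451152e-04] [-0.3 -0.   0. ]
```

Call:
apply_moves:
  steps:
    - [[0.004,-0.007,0,0,0,0,-1],[0.005,-0.008,0,0,0,0,-1],[0.003,-0.008,0,0,0,0,-1],[0.003,-0.008,0,0,0,0,-1],[0.002,-0.008,0,0,0,0,-1]]

```text
time_s: 7.58
tcp_pos: [0.4476, 0.0872, 0.0621]
eef_rot: [0.022, 1.0, -0.0, -0.001]
force: [0.2, 0.2, -0.5]
grip_width: -0.004
```

```bash
python3 s.py
```

```text
7.575 [-0.2511  0.0379  0.0621] [ 2.15629354e-02  9.99767243e-01 -2.57338339e-04 -6.57741559e-04] [ 0.2  0.2 -0.5]
```

Call:
apply_moves:
  steps:
    - [[0.002,-0.009,0,0,0,0,-1],[0.001,-0.009,0,0,0,0,-1],[0.001,-0.009,0,0,0,0,-1],[0,-0.009,0,0,0,0,-1],[-0.001,-0.009,0,0,0,0,-1]]

```text
time_s: 8.2
tcp_pos: [0.4433, 0.0426, 0.0623]
eef_rot: [0.022, 1.0, 0.0, -0.0]
force: [-2.3, 3.7, 0.9]
grip_width: 0.001
```

```bash
python3 s.py
```

```text
8.2 [-0.2534 -0.0069  0.0623] [ 2.17148845e-02  9.99764151e-01  1.50461000e-05 -3.25480510e-04] [-2.3  3.7  0.9]
```

Call:
apply_moves:
  steps:
    - [[-0.001,-0.008,0,0,0,0,-1],[-0.002,-0.008,0,0,0,0,-1],[-0.003,-0.008,0,0,0,0,-1],[-0.003,-0.008,0,0,0,0,-1],[-0.004,-0.008,0,0,0,0,-1]]

```text
time_s: 8.82
tcp_pos: [0.4555, 0.0017, 0.0624]
eef_rot: [0.022, 1.0, -0.0, 0.0]
force: [0.3, -0.5, -0.4]
grip_width: -0.0
```

```bash
python3 s.py
```

```text
8.825 [-0.2393 -0.0472  0.0624] [ 2.18108864e-02  9.99762022e-01 -2.01333910e-04  3.79310460e-04] [ 0.3 -0.5 -0.4]
```

The force fell to zero, so the lever probably snapped on. I'll feel gently for the stop, then back off, rise and look.

Call:
apply_moves:
  steps:
    - [[-0.002,-0.004,0,0,0,0,-1],[-0.002,-0.004,0,0,0,0,-1],[0,0,0,0,0,0,-1]]

```text
time_s: 9.2
tcp_pos: [0.4576, -0.0033, 0.0622]
eef_rot: [0.02, 1.0, 0.001, -0.001]
force: [-4.6, 10.7, 4.9]
grip_width: -0.0
```

```bash
python3 s.py
```

```text
9.2 [-0.237  -0.0521  0.0622] [ 0.02046751  0.99978934  0.00112989 -0.00104157] [-4.6 10.7  4.9]
```

Call:
apply_moves:
  steps:
    - [[0,0.02,0,0,0,0,-1],[0,0.02,0,0,0,0,-1],[0,0.02,-0.05,0,0,0,-1],[0,0.055,-0.06,0,0,0,-1],[0,0.055,-0.06,0,0,0,-1]]

```text
time_s: 9.82
tcp_pos: [0.4649, 0.1396, 0.2062]
eef_rot: [0.022, 1.0, -0.0, 0.0]
force: [0.5, 0.2, -0.7]
grip_width: 0.0
```

Call:
apply_moves:
  steps:
    - [[0,0.055,0,0,0,0,-1],[0,0.055,0,0,0,0,-1],[0,0,0,0,0,0,-1]]

```text
time_s: 10.2
tcp_pos: [0.469, 0.2536, 0.2043]
eef_rot: [0.018, 1.0, 0.001, 0.0]
force: [-0.2, -2.0, 0.3]
grip_width: -0.001
```

```bash
python3 s.py; python3 - <<'E'
from h import *
from station import *
p,d=read_camera("top");c=calibration("top");K,T=c["camera_matrix"],c["camera_from_world"];P=cloud(K,T,d)
v,u=np.indices(d.shape);Q=(P[...,:2]-O)@R2
m=(P[...,2]>.075)&(P[...,2]<.1)&(Q[...,0]<-.2)&(Q[...,0]>-.28)&(abs(Q[...,1]+.05)<.07);print("grip",m.sum(),stand(P[m].mean(0)))
hsv=cv2.cvtColor(p,cv2.COLOR_RGB2HSV)
m=(P[...,2]>.170)&(P[...,2]<.186)&(hsv[...,1]>60)&(hsv[...,2]>110)&(abs(Q[...,0])<.06)&(abs(Q[...,1])<.06)
print("core",stand(ray(K,T,(u[m].min()+u[m].max())/2,(v[m].min()+v[m].max())/2,.178)))
cv2.imwrite("pics/top3.png",cv2.resize(p[140:265,190:330,::-1],None,fx=4.5,fy=4.5,interpolation=cv2.INTER_CUBIC))
E
```

```text
10.2 [-0.2372  0.2051  0.2043] [1.82708658e-02 9.99832470e-01 1.09158269e-03 1.26788859e-04] [-0.2 -2.   0.3]
grip 43 [-0.2343 -0.0799  0.0863]
core [-0.      0.0002  0.178 ]
```

View pics/top3.png

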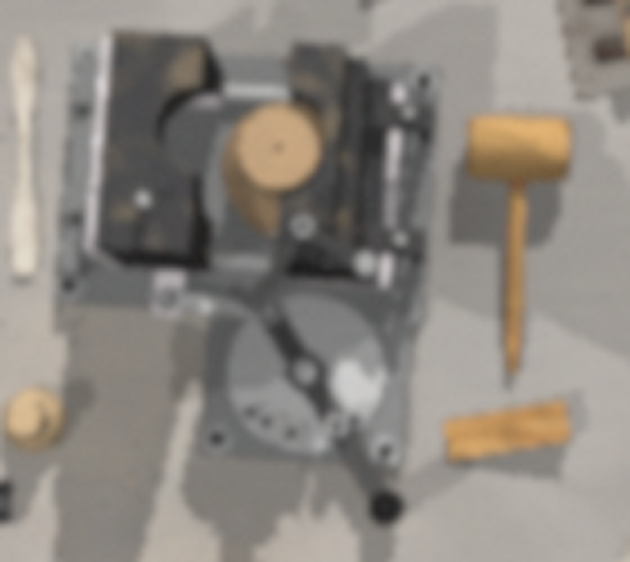

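The box is fully open. The grip is at (385,508), which is stand (-0.234, -0.080) against -0.082 at the stop. The core is standing at (278,147), the hook is clear with its post at (365,263), and the tools in view haven't moved. I'll settle and hand in.

Call:
apply_moves:
  steps:
    - [[0,0,0,0,0,0,-1],[0,0,0,0,0,0,-1],[0,0,0,0,0,0,-1]]

```text
time_s: 10.62
tcp_pos: [0.4698, 0.2477, 0.2046]
eef_rot: [0.022, 1.0, -0.0, 0.0]
force: [0.4, -0.4, 0.2]
grip_width: 0.002
```

```bash
python3 s.py; python3 -c "
from station import *
print(job_done())"
```

```text
10.625 [-0.2361  0.1993  0.2046] [ 2.24497435e-02  9.99747967e-01 -7.54032125e-05  7.53244879e-05] [ 0.4 -0.4  0.2]
the job is handed in; nothing more can be done
None
```

The box is fully open and the job is handed in at 10.6 s. With the fingers shut, I pushed the hook post right until it was clear of its stud. I then pushed the lever grip past its first notch to the second stop.

**Last checks:**
- **Hook:** at about 1.05 rad, measured from the top picture after the hook push; it still looks clear in the last one.
- **Lever:** the grip is at stand (-0.234, -0.080), against (-0.234, -0.082) at the stop. I also felt the rigid stop at about 11 N.
- **Core:** its top is within 1 mm of where it started, still standing.
- **Bystanders:** the mallet, wedge, small core and spoon look unmoved in the last picture. The scraper, brush and caliper were outside that crop, and the arm went nowhere near them.
- **Robot:** the arm was clear with no contact force when I handed in.

**One thing went wrong:** my first approach to the grip was too low. The gripper pressed on it with about 10 N, upward part included, so I backed off, raised the fingers 20 mm and approached again without contact force.

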